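# Set out a fruiting trial on the mesh tray

### The arm

A 6-joint arm with a two-finger parallel gripper is mounted at the origin on the work surface. World frame = base frame: x ahead of the robot, y to its left, z up, the work surface at z = 0. Lengths are in m, angles in degrees, forces in N, time in s.
With the tool pointing down it reaches from about 0.325 to 0.85 m from the base axis. Payload 15.5 kg.
Tool frame: the origin (TCP) lies midway between the tips of the shut fingers; the grasp point (between the pads) lies 19 mm behind it; y points along the fingers, x is the direction in which the jaws open and shut, and the axes are right-handed (so a half turn about y gives the same grasp; the last joint's range is limited). The gripper opens to 91 mm and grips with 3 to 60 N. Pads are 32 mm wide; open, the fingers measure 118 mm over their backs; the gripper's body (76 mm by 178 mm) begins 60 mm behind the grasp point.
Start: joints at [-73.425, 28.281, 77.091, -0, 74.628, -5.472], TCP at [0.235, -0.579, 0.214] pointing down, gripper open.
Joint ranges: [-166.48, 166.48], [-47.26, 123.95], [12.59, 153.08], [-70.14, 250.14], [6.76, 159.57], [-176.63, 176.63]. Speed limits (degrees/s): [108.29, 108.29, 147.25, 172.46, 172.46, 172.46].

### API

Orientations are given as a 3x3 rotation matrix whose columns are the frame's x, y, z axes.
In Python, from bench import ctrl gives the robot as it stands. The module is installed in compiled form; this text tells all that it offers. Calls block until the motion is done:
- ctrl.goto(position, orientation): joint-space move of the TCP to a pose.
- ctrl.move_l(position, vel=0.15, ori=None, contact_N=None): straight line of the TCP; ori=None keeps the orientation; vel is the mean speed in m/s. With contact_N (N) it stops when the force on the tool has changed by that much, and returns True; else False.
- ctrl.movej(angles): joint-space move.
- ctrl.command_gripper(opening): opening from 0.0 (shut) to 1.0 (fully open); the grip force is fixed at half the most; returns when the fingers have stopped.
- ctrl.sleep(seconds).
- ctrl.ik(position, orientation): joint angles nearest the present ones, or None.
- ctrl.read_camera(name): name is "side" or "top"; returns the picture (480x640x3 uint8, blue, green, red); there is no depth.
- ctrl.camera_params(name): a dict with "fx", "fy", "cx", "cy" (pixels), "pose" (4x4, takes a point from camera to world coordinates). Camera axes: x right, y up, looking along -z (the intrinsics and any distortion apply to the point x, -y, -z); pixel columns grow to the right and rows downward; lengths in m; the calibration is good to about 2 mm. A picture is of the moment at which its call begins. camera_params takes no time and is no camera call.
A pose or a line that the arm cannot do raises ctrl.MotionError and nothing moves.
- ctrl.sign_off(): hands the job in, once; it reports no verdict.
Readings, each from a call of its own:
- ctrl.current_t(): time.
- ctrl.current_q(): joint angles.
- ctrl.current_dq(): joint speeds.
- ctrl.current_effort(): joint torques, N m.
- ctrl.current_tool_pos(): TCP position.
- ctrl.current_eef_rot(): TCP orientation.
- ctrl.current_contact_force(): force on the tool from outside, world axes, zero at the start.
- ctrl.current_wrist_torque(): the same for the moment, N m.
- ctrl.current_grip_width(): opening from 0.0 (shut) to 1.0 (fully open).
Only numpy, scipy, OpenCV 4.12 (cv2) and the standard library are available. Lean on these libraries where they do the work, as an engineer would, in place of code of your own. Each camera call takes 0.05 s, during which the arm holds its last target.

### The job

Finish setting out the mushroom trial on the blue mesh tray, as seen from the robot's side: stack the shallow lidded tub on the deep one with its feet down in the recesses of the lid, set the brick-shaped block straight in front of the tubs, parallel to them with an air gap of about 5 cm, stand the round block straight in front of the mister and in line with the brick, and stand the climate logger midway between the tubs and the mister, in line with them and with its display to the front. All of it stands upright and is let go; the deep tub stays where it is, and the spray bottle, the jar and the catch cup are not to be shoved about.

Things in the scene. Friction and masses are not known exactly. Their poses are not given: they have to be found in the camera images.
- tray: Fixed blue mesh tray, 250 (x) x 390 (y) mm, rim 20 mm high, 5 mm thick; floor 6 mm above its underside. Origin: centre of the underside; +x to its back (away from the robot), -x to its front, +y left; yaw up to 9 deg. In its back row, 58 mm behind the middle, stand the deep tub and the mister, 120 mm left and right of the middle, either way round. A small cup stands in the middle of the front row
- deep_tub: Deeper lidded tub, in the tray already; loose, 0.55 kg; whitish, with a pale lid; 60 (x) x 100 (y) x 75 (z) mm, 106 long over the latches. Origin: centre of its feet's underside, z up, axes as the tray's. Lid top: four corner recesses 15 mm square, 5 deep, centred 19.5 (x), 39.5 (y) mm from the middle. A tub with its feet in them has its origin 70 mm above this one
- mister: Fixed spray riser: round dark foot 70 mm across, steel pipe with brass fittings 140 mm high, a nozzle near the top that points to -x (the tray's front) and reaches 28 mm out, a small tap handle at mid height, 31 mm out to +y. Origin: centre of the foot's underside, on the tray's floor; axes parallel to the tray's
- shallow_tub: Shallower whitish lidded tub, on the bench; about 0.2 kg; same lid, 60 (x) x 100 (y) x 45 (z) mm, 106 long over the latches. Grip the lid's sides, 60 mm apart, 29 to 45 mm up; body below 54 wide. Round corner feet 11 mm across tapered to 7, 6 high, 19.5 (x), 39.5 (y) mm from the middle: 2 mm play in the recesses. Origin: centre of the feet's underside, z up. Either way round will do
- brick: Brick-shaped block of dark brown mushroom substrate, rigid, 58 (x) x 105 (y) x 65 (z) mm, about 0.3 kg, on the bench. Origin: centre of the underside, y along its length. Its place: long side parallel to the tubs' long side, its centre about 109 mm in front of theirs (air gap 50 mm)
- round_block: Round block of brown substrate, an upright cylinder 60 mm across and 75 mm high, about 0.2 kg, on the bench. Origin: centre of the underside, z up. Its place: centre straight in front (tray's -x) of the mister's, about 109 mm from it, so in line with the brick
- logger: Climate logger, white upright box 22 (x) x 52 (y) mm, 78 mm high, on a foot 30 x 52 mm and 8 mm high, 0.11 kg, on the bench. Origin: centre of the underside; the display is on its -x face, which already looks roughly towards the robot
- spray_bottle: Bystander: whitish trigger spray bottle, 72 mm across, about 195 mm high. Origin: centre of the underside
- jar: Bystander: tan jar with steel lid, 76 mm across, 120 mm high. Origin: centre of the underside
- catch_cup: Bystander: small white open cup, 44 mm across, 45 mm high, standing loose in the middle of the tray's front row, 55 mm in front of the tray's middle, to catch and measure the mist. Origin: centre of the underside
Things that resemble listed ones, but are neither listed nor needed, are in the scene too. Leave any orange look-alike of the brick alone.

How it is judged:
By the outcome, as a careful person would: the job done as asked, in the order asked, and still so for the second after the job is handed in, with the robot touching nothing.
It also fails if it takes over 120 s, if anything falls off the work surface, if the arm or the gripper's body presses on something with over 40 N, if the wrist force passes 120 N, or if a joint passes its speed limit or range.

## Working session

There is one attempt and no reset: what is moved stays moved. The work goes in short steps, each a Python script; the robot and the scene stay as the last script left them, time stands still between calls to the robot, and variables do not carry over. Pictures are saved under pics/ and viewed, and the job is handed in when it is done.

```bash
ls -la; mkdir -p pics; python3 - <<'E'
from bench import ctrl
import cv2
for n in("side","top"):
    cv2.imwrite(f"pics/{n}0.png",ctrl.read_camera(n)); print(ctrl.camera_params(n))
print(ctrl.current_t(),ctrl.current_eef_rot())
E
```

```text
total 12
drwxr-xr-x  3 agent agent 4096 Dec  7 15:33 .
drwxr-xr-x 23 root  root  4096 Dec  7 15:33 ..
drwxr-xr-x  2 agent agent 4096 Dec  7 15:33 pics
{'fx': 559.0498825958467, 'fy': 559.0498825958467, 'cx': 316.20514008989767, 'cy': 235.02289841543092, 'pose': array([[ 0.83059833,  0.30440627, -0.4663081 , -0.34088028],
       [-0.55677243,  0.46978754, -0.68505775, -1.24269824],
       [ 0.01052986,  0.82863532,  0.55968977,  1.04439197],
       [ 0.        ,  0.        ,  0.        ,  1.        ]])}
{'fx': 624.0078274293662, 'fy': 624.0078274293662, 'cx': 320.7877578796486, 'cy': 230.8382450213284, 'pose': array([[ 1.50854250e-03,  9.80587117e-01, -1.96078123e-01,
         1.79141896e-01],
       [-9.99997749e-01,  1.18665465e-03, -1.75909903e-03,
        -1.71283619e-02],
       [-1.49227282e-03,  1.96080335e-01,  9.80586699e-01,
         1.72021388e+00],
       [ 0.00000000e+00,  0.00000000e+00,  0.00000000e+00,
         1.00000000e+00]])}
0.1 [[ 3.75350603e-01 -3.05664013e-04  9.26882857e-01]
 [-9.26882234e-01  1.08196310e-03  3.75350708e-01]
 [-1.11758425e-03 -9.99999368e-01  1.22800959e-04]]
```

View pics/side0.png

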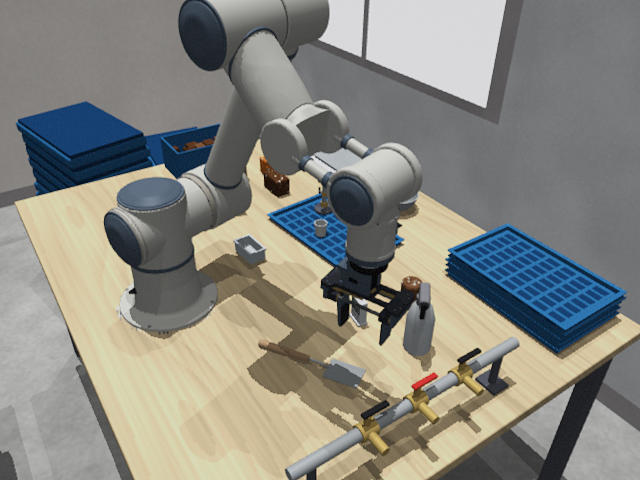

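View pics/top0.png

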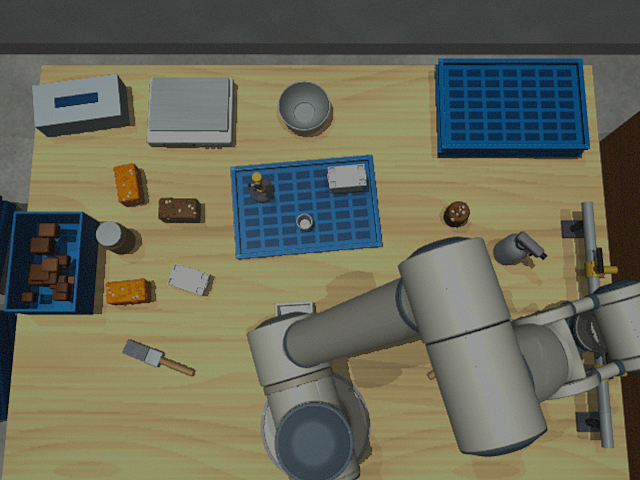

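Top view: tray about (235–380, 157–258), deep tub (348,178), mister (260,188), cup (305,222), shallow tub (188,279), brick (180,210), round block (457,213), jar (115,237), bottle (512,248). The orange blocks are decoys. The arm hides the logger from above. In the side view it sits near (360,310).

```bash
cat > h.py <<'E'
import numpy as np, cv2
from bench import ctrl
P={n:ctrl.camera_params(n) for n in("side","top")}
def ray(n,uv):
    p=P[n]; u,v=uv
    d=np.array([(u-p["cx"])/p["fx"],-(v-p["cy"])/p["fy"],-1.])
    return p["pose"][:3,3],p["pose"][:3,:3]@d
def onz(n,uv,z):
    o,d=ray(n,uv); return (o+d*(z-o[2])/d[2])
def proj(n,X):
    p=P[n]; c=p["pose"][:3,:3].T@(np.asarray(X)-p["pose"][:3,3])
    return np.array([p["cx"]+p["fx"]*c[0]/-c[2],p["cy"]-p["fy"]*c[1]/-c[2]])
def zoom(im,box,k,name):
    x0,y0,x1,y1=box
    cv2.imwrite(name,cv2.resize(im[y0:y1,x0:x1],None,fx=k,fy=k,interpolation=cv2.INTER_CUBIC))
def R(phi):
    # jaws open along (cos phi, sin phi); fingers (y axis) down
    p=np.radians(phi); x=np.array([np.cos(p),np.sin(p),0]);y=np.array([0,0,-1.])
    return np.column_stack([x,y,np.cross(x,y)])
E
python3 - <<'E'
from h import *
im=cv2.imread("pics/top0.png")
zoom(im,(225,145,395,270),4.6,"pics/tray0.png")
zoom(im,(90,155,220,310),3.8,"pics/left0.png")
hsv=cv2.cvtColor(im,cv2.COLOR_BGR2HSV)
for n,(u,v) in dict(lid=(345,173),sh=(188,277),brick=(172,205),tray=(236,210),wood=(420,200),cup=(303,220),mister=(263,195)).items(): print(n,hsv[v,u],im[v,u])
E
```

```text
lid [ 40   5 152] [149 152 151]
sh [  0   0 152] [152 152 152]
brick [ 12 109  70] [40 52 70]
tray [103 174 144] [144 101  46]
wood [ 21 105 148] [ 87 130 148]
cup [ 90   3 153] [153 153 151]
mister [103  31  74] [74 70 65]
```

```bash
python3 - <<'E'
from h import *
im=cv2.imread("pics/side0.png")
zoom(im,(220,140,440,290),3.6,"pics/sidez.png")
E
```

```text
(no output)
```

View pics/tray0.png

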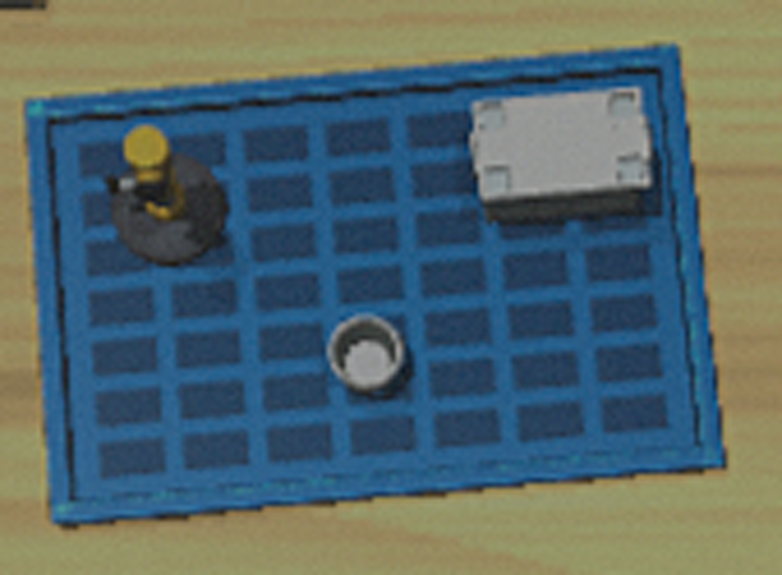

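View pics/left0.png

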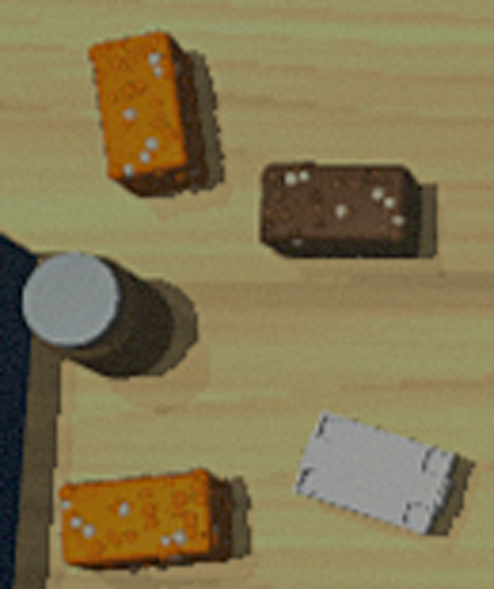

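View pics/sidez.png

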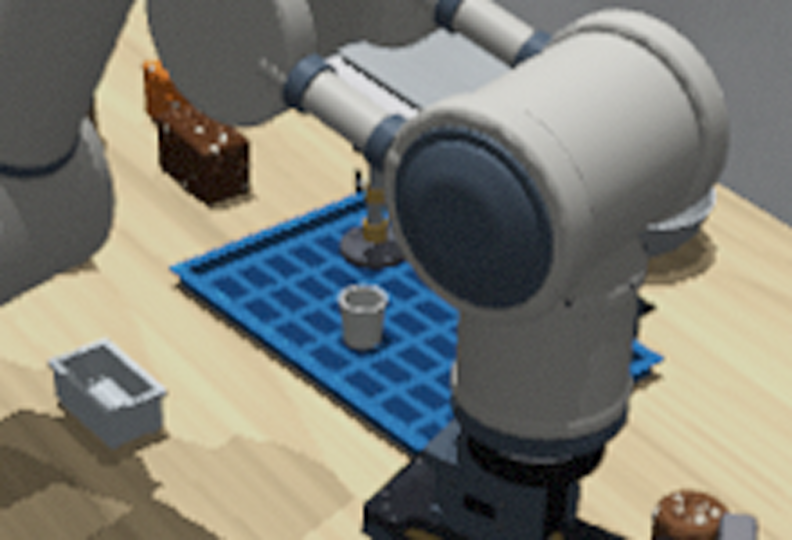

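```bash
cat >> h.py <<'E'
def blob(mask,seed,rad=0):
    n,l,s,c=cv2.connectedComponentsWithStats(mask.astype(np.uint8))
    u,v=seed; i=l[v,u]
    if i==0: raise ValueError("seed empty")
    m=(l==i).astype(np.uint8); k=max(cv2.findContours(m,cv2.RETR_EXTERNAL,cv2.CHAIN_APPROX_NONE)[0],key=cv2.contourArea)
    return m,k
def rect_w(n,k,z):
    "min area rect of a contour put on plane z: centre, (long,short), yaw of long side"
    w=np.array([onz(n,p,z)[:2] for p in k[:,0].astype(float)])
    (c,(a,b),th)=cv2.minAreaRect((w*1000).astype(np.float32))
    if a<b:a,b,th=b,a,th+90
    th=(th+90)%180-90
    return np.array(c),(a,b),th
def white(im,s=40,v=125):
    h=cv2.cvtColor(im,cv2.COLOR_BGR2HSV); return (h[...,1]<s)&(h[...,2]>v)
E
python3 - <<'E'
from h import *
im=cv2.imread("pics/top0.png"); h=cv2.cvtColor(im,cv2.COLOR_BGR2HSV)
for nm,s,z in(("deep",(345,173),.081),("shallow",(188,277),.045)):
    m,k=blob(white(im),s); print(nm,rect_w("top",k,z),cv2.boundingRect(k))
bl=(h[...,0]>95)&(h[...,0]<115)&(h[...,1]>120)
m,k=blob(bl,(236,210)); print("tray",rect_w("top",k,.02),cv2.boundingRect(k))
e=cv2.approxPolyDP(cv2.convexHull(k),6,True)[:,0]; print([ (tuple(p),onz("top",p.astype(float),.02)[:2].round(4)) for p in e])
br=(h[...,0]<16)&(h[...,1]>60)&(h[...,2]>52)&(h[...,2]<100)
m,k=blob(br,(172,206)); print("brick",rect_w("top",k,.065),cv2.boundingRect(k))
m,k=blob(white(im,40,90),(303,220)); print("cup",cv2.minEnclosingCircle(k))
(c,r)=cv2.minEnclosingCircle(k);print(onz("top",c,.051))
E
```

```text
deep (array([660.61523438, -83.16949463]), (103.80570983886719, 59.29568099975586), -84.76734638214111) (327, 164, 39, 24)
shallow (array([382.34793091, 344.08718872]), (103.37440490722656, 59.28092956542969), 71.87306213378906) (169, 263, 40, 32)
tray (array([590.79425049,  29.79104614]), (404.40728759765625, 265.0333557128906), -84.7814769744873) (231, 155, 152, 104)
[((np.int32(371), np.int32(155)), array([ 0.7395, -0.1567])), ((np.int32(382), np.int32(245)), array([ 0.4794, -0.1834])), ((np.int32(237), np.int32(258)), array([0.4425, 0.2167])), ((np.int32(234), np.int32(167)), array([0.7035, 0.2324]))]
brick (array([574.37811279, 376.47122192]), (101.06061553955078, 55.49391555786133), -88.20542395114899) (159, 198, 38, 21)
cup ((304.21185302734375, 220.8389892578125), 7.87431001663208)
[0.54077098 0.03127359 0.051     ]
```

```bash
python3 - <<'E'
from h import *
p=ctrl.current_tool_pos(); ctrl.move_l([p[0],p[1],.32],vel=.25)
q=ctrl.ik([.382,.344,.30],R(-18.13)); q2=ctrl.ik([.382,.344,.30],R(161.87)); print(q,q2)
ctrl.goto([.382,.344,.30],R(-18.13))
print(ctrl.current_t(),ctrl.current_q())
for n in("side","top"): cv2.imwrite(f"pics/{n}1.png",ctrl.read_camera(n))
E
```

```text
[ 3.53459782e+01  1.47197309e+01  8.50073136e+01 -2.54444375e-14
  8.02729555e+01  5.34759782e+01] [ 3.53459782e+01  1.47197309e+01  8.50073136e+01 -2.54444375e-14
  8.02729555e+01 -1.26524022e+02]
3.9417 [ 3.52919067e+01  1.47269395e+01  8.49994323e+01 -6.13092059e-03
  8.02736262e+01  5.34688541e+01]
```

View pics/side1.png

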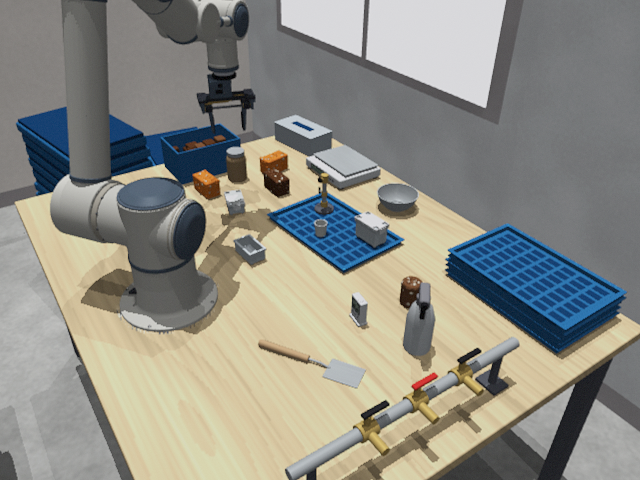

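View pics/top1.png

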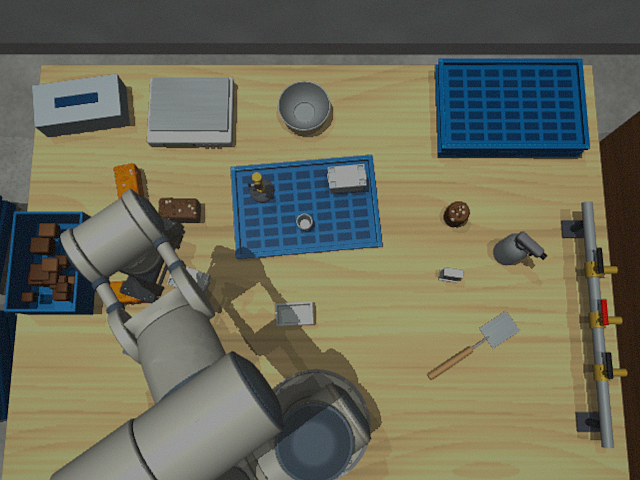

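The arm is clear now: logger at (451,274) top and (359,309) side, round block at (457,213) top and (411,292) side. I'll zoom in to measure these and the mister.

```bash
python3 - <<'E'
from h import *
t=cv2.imread("pics/top1.png"); s=cv2.imread("pics/side1.png")
a=cv2.resize(t[190:300,420:500],None,fx=5,fy=5,interpolation=cv2.INTER_CUBIC)
b=cv2.resize(s[270:380,340:415],None,fx=5,fy=5,interpolation=cv2.INTER_CUBIC)
cv2.imwrite("pics/lg.png",np.hstack([a,b]))
a=cv2.resize(t[155:215,235:295],None,fx=6.6,fy=6.6,interpolation=cv2.INTER_CUBIC)
b=cv2.resize(s[165:225,295:355],None,fx=6.6,fy=6.6,interpolation=cv2.INTER_CUBIC)
cv2.imwrite("pics/mi.png",np.hstack([a,b]))
E
```

```text
(no output)
```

View pics/lg.png

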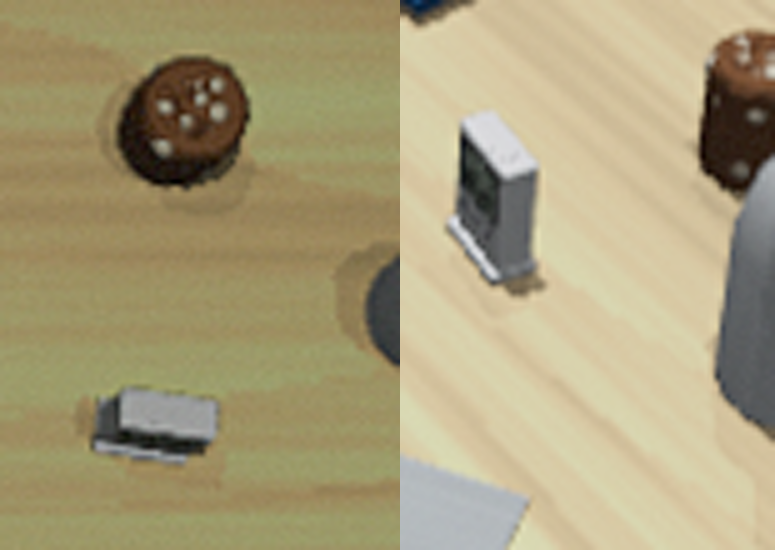

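View pics/mi.png

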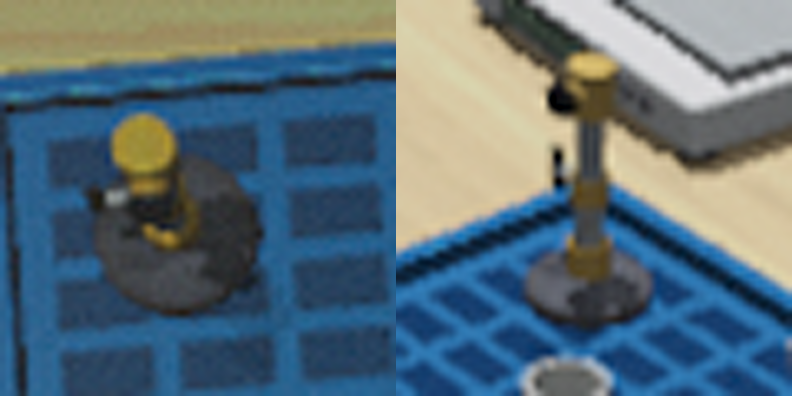

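```bash
python3 - <<'E'
from h import *
t=cv2.imread("pics/top1.png"); s=cv2.imread("pics/side1.png")
for z in(.006,.012,.018): print("foot",z,onz("top",(261.6,190.1),z)[:2])
print("cap",onz("top",(256.7,176.4),.146)[:2])
print("side cap",onz("side",(295+593/6.6-.5,165+68/6.6-.5),.146)[:2], "side foot",onz("side",(295+588/6.6-.5,165+283/6.6-.5),.012)[:2])
for v in(120,135):
  m,k=blob(white(t,60,v),(454,272)); print("logger",rect_w("top",k,.078),cv2.boundingRect(k))
  m,k=blob(white(s,60,190 if v>125 else 170),(358,298)); print("logger side",rect_w("side",k,.078),cv2.boundingRect(k))
h=cv2.cvtColor(t,cv2.COLOR_BGR2HSV)
roi=t[195:235,440:475];print(h[205,459],h[217,446],h[210,455])
g=cv2.cvtColor(t,cv2.COLOR_BGR2HSV)
for vt in(55,65,75):
  m=((g[...,1]>120)&(g[...,2]>vt)&(g[...,0]<16))
  mm=np.zeros_like(m);mm[198:232,438:474]=m[198:232,438:474]
  mm=cv2.morphologyEx(mm.astype(np.uint8),cv2.MORPH_CLOSE,np.ones((5,5)))
  m2,k=blob(mm,(458,210))
  w=np.array([onz("top",p,.075)[:2] for p in cv2.convexHull(k)[:,0].astype(float)])*1000
  print("round",vt,cv2.minEnclosingCircle(w.astype(np.float32)),cv2.boundingRect(k))
hs=cv2.cvtColor(s,cv2.COLOR_BGR2HSV);print(hs[283,411])
# zoom estimate of the top disc
c=(420+197/5-.5,190+107/5-.5);print("round zoom",onz("top",c,.075)[:2])
# models projected for check
for nm,X in(("deep",(.6606,-.0832,.081)),("shallow",(.3823,.3441,.045)),("brick",(.5744,.3765,.065))): print(nm,proj("side",X))
E
```

```text
foot 0.006 [0.63965645 0.1541565 ]
foot 0.012 [0.63804458 0.15355698]
foot 0.018 [0.63643271 0.15295746]
cap [0.63910271 0.15374708]
side cap [0.80874094 0.03609714] side foot [0.81926602 0.03655772]
logger (array([ 396.81005859, -365.74636841]), (51.953697204589844, 20.858125686645508), 81.8523178100586) (444, 267, 20, 11)
logger side (array([ 391.00311279, -294.92944336]), (471.9544372558594, 96.45100402832031), 81.7947769165039) (295, 242, 108, 93)
logger (array([ 396.75619507, -366.05096436]), (51.48576736450195, 20.383407592773438), 81.22518920898438) (444, 267, 20, 11)
logger side (array([ 391.00311279, -294.92944336]), (471.9544372558594, 96.45100402832031), 81.7947769165039) (295, 242, 108, 93)
[ 13 154  91] [ 19 199  32] [  9 179  54]
round 55 ((563.1107177734375, -386.517578125), 27.57801628112793) (449, 202, 20, 19)
round 65 ((563.3167724609375, -386.6453857421875), 27.362987518310547) (449, 202, 20, 19)
round 75 ((562.99609375, -387.5935363769531), 25.696945190429688) (450, 202, 19, 19)
[ 13 105 131]
round zoom [ 0.56357354 -0.38770115]
deep [370.88510051 219.10264129]
shallow [233.53325934 196.28014307]
brick [275.53914168 173.93642196]
```

```bash
cat >> h.py <<'E'
YAW=5.2
ex=np.array([np.cos(np.radians(YAW)),np.sin(np.radians(YAW))]); ey=np.array([-ex[1],ex[0]])
DEEP=np.array([.6606,-.0832]); MIS=np.array([.6385,.1538])
def st(): print("t",round(ctrl.current_t(),2),"pos",np.round(ctrl.current_tool_pos(),4),"w",round(ctrl.current_grip_width()*91,1),"F",np.round(ctrl.current_contact_force(),1))
E
python3 - <<'E'
from h import *
s=(.3823,.3441)
print("side cap",onz("side",(295+197/6.6-.5,165+68/6.6-.5),.146)[:2], "side foot",onz("side",(295+192/6.6-.5,165+283/6.6-.5),.012)[:2])
ctrl.move_l([*s,.07],vel=.25); print(ctrl.move_l([*s,.018],vel=.08,contact_N=10)); st()
ctrl.command_gripper(0.0); st()
ctrl.move_l([*s,.25],vel=.25); st()
ctrl.goto([*DEEP,.25],R(YAW)); st()
cv2.imwrite("pics/side2.png",ctrl.read_camera("side"))
zoom(ctrl.read_camera("side"),(290,100,450,260),4,"pics/side2z.png")
E
```

```text
side cap [0.63568262 0.14717787] side foot [0.63926815 0.15273253]
False
t 5.91 pos [0.3825 0.3443 0.0183] w 90.9 F [0.5 0.1 0.2]
t 6.49 pos [0.3824 0.3442 0.0181] w 59.8 F [-0.1 -0.3  3.3]
t 7.57 pos [0.3817 0.3436 0.2487] w 59.7 F [-0.2 -0.1 -2. ]
t 9.42 pos [ 0.6605 -0.0822  0.25  ] w 59.7 F [ 0.1  0.3 -1.7]
```

View pics/side2z.png

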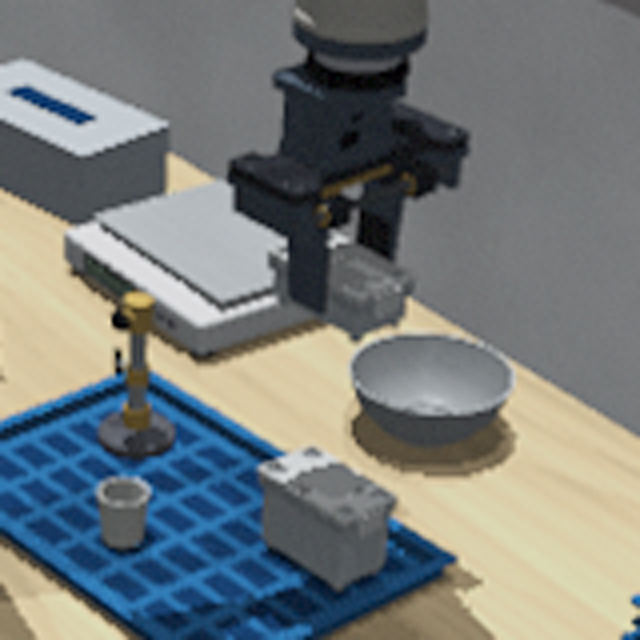

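The tub hangs level in the jaws above the deep tub, whose lid is near (372,218) in the full side frame. Next I lower it to just above seating and compare the two tubs.

```bash
python3 - <<'E'
from h import *
ctrl.move_l([*DEEP,.108],vel=.2); ctrl.sleep(.3); st()
im=ctrl.read_camera("side"); cv2.imwrite("pics/side3.png",im)
zoom(im,(330,160,420,260),6,"pics/side3z.png")
E
```

```text
t 10.68 pos [ 0.6609 -0.0833  0.1088] w 59.6 F [-0.2 -0.2 -2.3]
```

View pics/side3z.png

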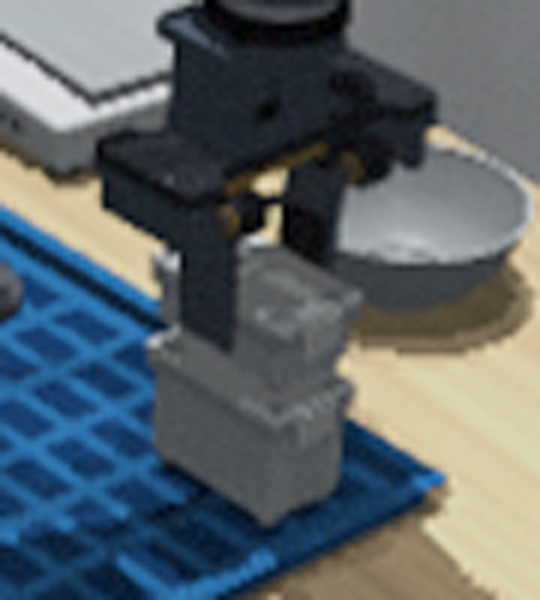

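```bash
python3 - <<'E'
from h import *
c=DEEP-ey*.053+0*ex
a=proj("side",[*c,.1358]);b=proj("side",[*c,.081]);print(a-b,a,b, (a-[330,160])*6,(b-[330,160])*6)
for d in(ex*.005,ey*.005): print(proj("side",[*(c+d),.081])-b)
E
```

```text
[  1.35710378 -14.78006864] [383.85445626 211.40107052] [382.49735248 226.18113915] [323.12673754 308.4064231 ] [314.98411489 397.08683491]
[ 1.12851782 -0.53307241]
[-1.1145102  -0.67937366]
```

The offset matches to within a pixel. Lowering with contact sensing: a contact near z=0.094 means it is seated, near 0.099 means the feet are on the lid.

```bash
python3 - <<'E'
from h import *
print(ctrl.move_l([*DEEP,.092],vel=.03,contact_N=5)); st(); ctrl.sleep(.3); st()
im=ctrl.read_camera("side"); cv2.imwrite("pics/side4.png",im)
zoom(im,(330,160,420,260),6,"pics/side4z.png")
E
```

```text
True
t 11.2 pos [ 0.6605 -0.0832  0.0939] w 59.7 F [-0.1  0.8  6.6]
t 11.5 pos [ 0.6605 -0.0832  0.0939] w 60.0 F [-0.6  0.1  7.5]
```

View pics/side4z.png

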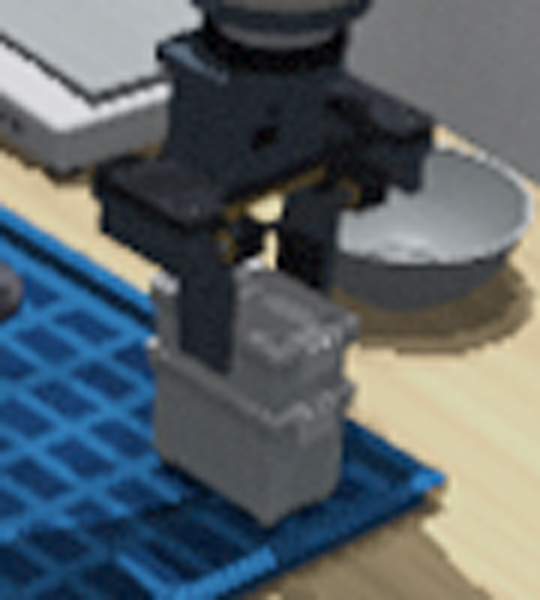

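Contact at z=0.0939 means it is seated. Releasing and going to the brick, with a picture of the stack on the way.

```bash
python3 - <<'E'
from h import *
ctrl.command_gripper(1.0); ctrl.move_l([*DEEP,.22],vel=.2)
b=(.5744,.3765)
ctrl.goto([*b,.22],R(1.8)); st()
for n in("side","top"):
    im=ctrl.read_camera(n); cv2.imwrite(f"pics/{n}5.png",im)
t=cv2.imread("pics/top5.png");s=cv2.imread("pics/side5.png")
a=cv2.resize(t[150:260,310:390],None,fx=5,fy=5); b=cv2.resize(s[180:290,340:415],None,fx=5,fy=5)
cv2.imwrite("pics/st5.png",np.hstack([a,b]))
m,k=blob(white(t),(345,170)); print(rect_w("top",k,.121))
E
```

```text
t 14.69 pos [0.575  0.3755 0.2199] w 91.3 F [ 0.6  0.1 -0.2]
(array([659.75842285, -81.61940765]), (103.88965606689453, 59.30282211303711), -84.76096677780151)
```

View pics/st5.png

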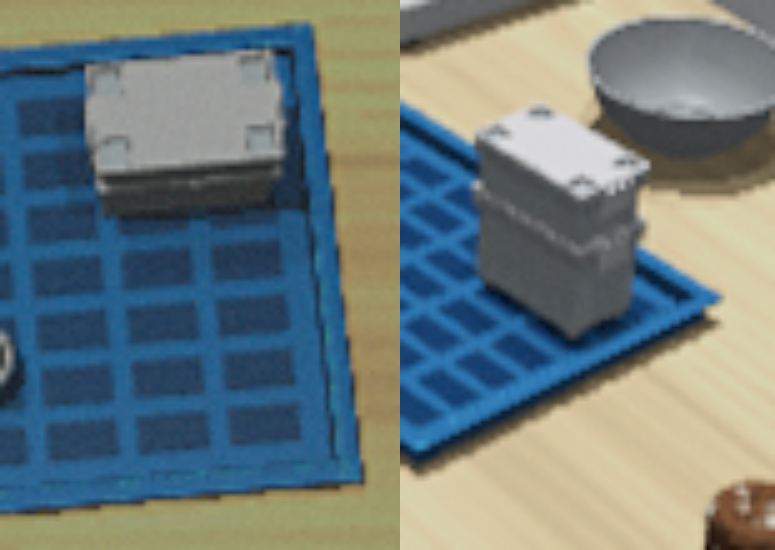

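View pics/side5.png

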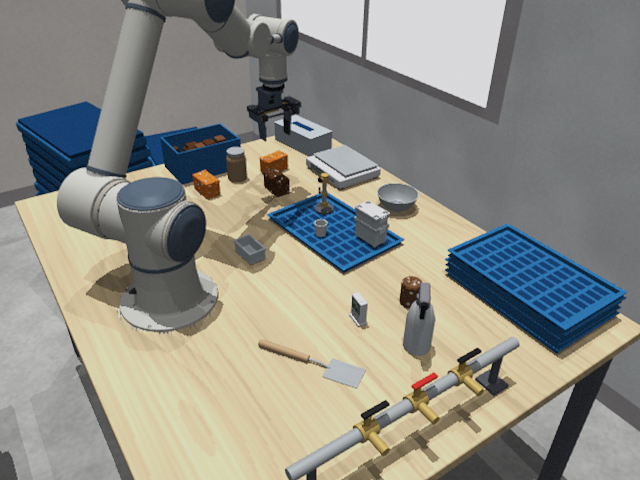

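The stack is square, with lid rows coinciding at about (366,222) in the side view. Now the brick, gripped high so the gripper body clears the stack top.

```bash
python3 - <<'E'
from h import *
b=(.5744,.3765)
ctrl.move_l([*b,.09],vel=.2); print(ctrl.move_l([*b,.044],vel=.08,contact_N=10)); st()
ctrl.command_gripper(0.0); st()
ctrl.move_l([*b,.27],vel=.25)
T=np.array([.6602,-.0826])-ex*.109
ctrl.goto([*T,.27],R(YAW)); ctrl.move_l([*T,.10],vel=.2); ctrl.sleep(.2); st()
im=ctrl.read_camera("side"); cv2.imwrite("pics/side6.png",im)
zoom(im,(290,150,430,270),5.5,"pics/side6z.png")
E
```

```text
False
t 16.32 pos [0.5746 0.3766 0.044 ] w 91.0 F [ 0.6  0.9 -0.4]
t 16.92 pos [0.5746 0.3766 0.0442] w 58.2 F [ 1.9 -0.2  2.3]
t 20.88 pos [ 0.5522 -0.0926  0.1009] w 58.2 F [ 0.1 -0.  -3.6]
```

View pics/side6z.png

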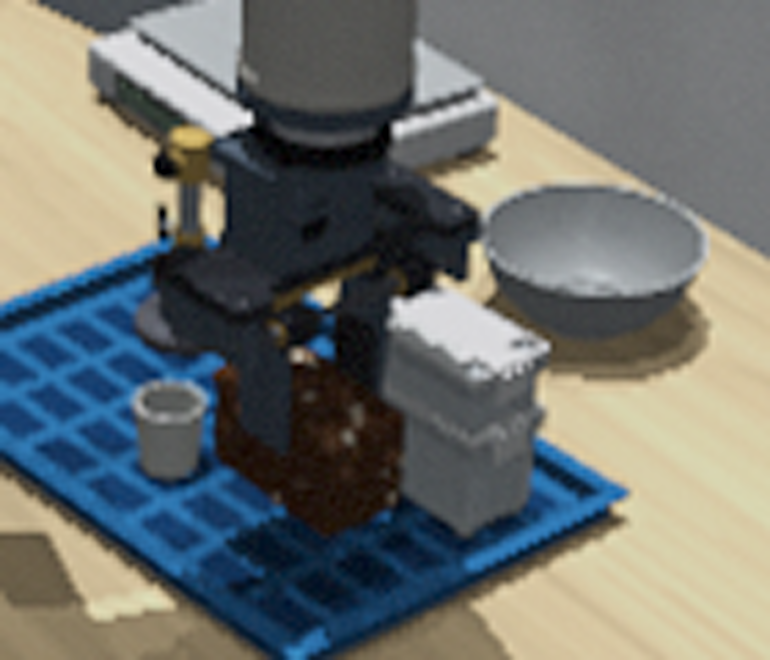

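The brick hangs level and clear of the cup at (170,430 in the crop) and of the stack. Setting it down.

```bash
python3 - <<'E'
from h import *
T=np.array([.6602,-.0826])-ex*.109
ctrl.move_l([*T,.058],vel=.08); print(ctrl.move_l([*T,.047],vel=.02,contact_N=5)); st()
ctrl.command_gripper(.78); st(); ctrl.move_l([*T,.25],vel=.2)
r=(.5633,-.387)
ctrl.goto([*r,.25],R(YAW)); st()
for n in("side","top"): cv2.imwrite(f"pics/{n}7.png",ctrl.read_camera(n))
t=cv2.imread("pics/top7.png"); zoom(t,(225,145,395,270),4.6,"pics/tray7.png")
E
```

```text
True
t 22.05 pos [ 0.5519 -0.0925  0.05  ] w 57.9 F [0.9 0.1 3.7]
t 22.47 pos [ 0.5512 -0.0924  0.0496] w 71.3 F [ 0.3 -0.2 -0.2]
t 24.75 pos [ 0.5636 -0.3856  0.2499] w 70.7 F [ 0.5  0.5 -0.3]
```

View pics/tray7.png

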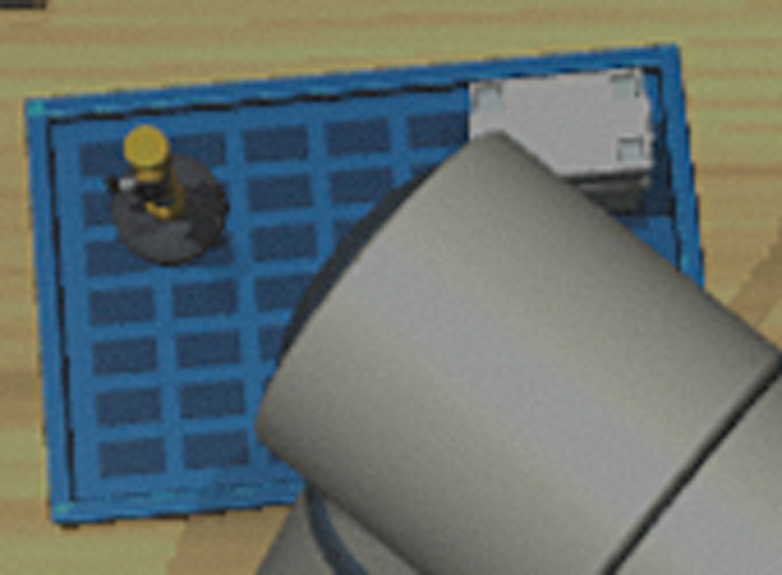

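View pics/side7.png

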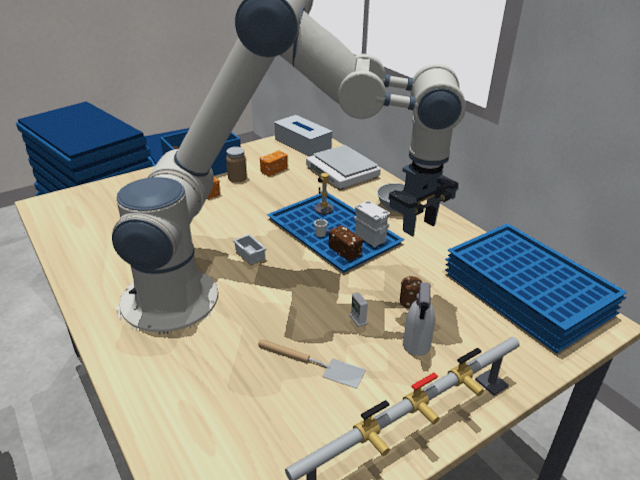

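```bash
python3 - <<'E'
from h import *
t=cv2.imread("pics/top1.png")
zoom(t,(430,190,560,280),6,"pics/bt.png")
for uv in((418,343),): print(onz("side",uv,0.01))
for phi in(95.2,50,30,70,-84.8):
  print(phi,ctrl.ik([.5633,-.387,.06],R(phi)),ctrl.ik([.53,.144,.06],R(phi)))
E
```

```text
[ 0.46429615 -0.5323595   0.01      ]
95.2 [-3.94929184e+01  4.20236488e+01  7.65271668e+01 -2.54444375e-14
  6.14491844e+01 -1.34692918e+02] [ 8.97028671e+00  3.37518890e+01  9.69741499e+01 -2.54444375e-14
  4.92739610e+01 -8.62297133e+01]
50 [-3.94929184e+01  4.20236488e+01  7.65271668e+01 -2.54444375e-14
  6.14491844e+01 -8.94929184e+01] [ 8.97028671e+00  3.37518890e+01  9.69741499e+01 -2.54444375e-14
  4.92739610e+01 -4.10297133e+01]
30 [-3.94929184e+01  4.20236488e+01  7.65271668e+01 -2.54444375e-14
  6.14491844e+01 -6.94929184e+01] [ 8.97028671e+00  3.37518890e+01  9.69741499e+01 -2.54444375e-14
  4.92739610e+01 -2.10297133e+01]
70 [-3.94929184e+01  4.20236488e+01  7.65271668e+01 -2.54444375e-14
  6.14491844e+01 -1.09492918e+02] [ 8.97028671e+00  3.37518890e+01  9.69741499e+01 -2.54444375e-14
  4.92739610e+01 -6.10297133e+01]
-84.8 [-3.94929184e+01  4.20236488e+01  7.65271668e+01 -2.54444375e-14
  6.14491844e+01  4.53070816e+01] [ 8.97028671e+00  3.37518890e+01  9.69741499e+01 -2.54444375e-14
  4.92739610e+01  9.37702867e+01]
```

View pics/bt.png

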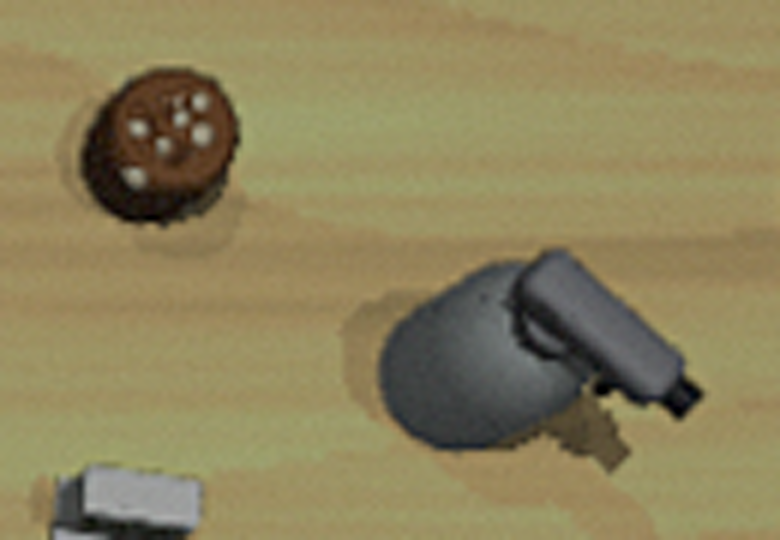

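```bash
python3 - <<'E'
from h import *
r=(.5633,-.387)
ctrl.command_gripper(1.0)
ctrl.goto([*r,.20],R(YAW-90)); ctrl.move_l([*r,.09],vel=.2); print(ctrl.move_l([*r,.029],vel=.08,contact_N=10)); st()
ctrl.command_gripper(0.0); st()
ctrl.move_l([*r,.27],vel=.25); st()
T=np.array([.6387,.1537])-ex*.109
ctrl.goto([*T,.27],R(YAW-90)); ctrl.move_l([*T,.09],vel=.2); ctrl.sleep(.2); st()
im=ctrl.read_camera("side"); cv2.imwrite("pics/side8.png",im)
zoom(im,(250,130,410,270),5,"pics/side8z.png")
E
```

```text
False
t 28.43 pos [ 0.5636 -0.3872  0.0294] w 91.3 F [ 0.2  0.6 -0.3]
t 29.02 pos [ 0.5634 -0.3872  0.0292] w 59.3 F [-0.5 -1.5  2.7]
t 30.13 pos [ 0.5627 -0.3865  0.2684] w 59.8 F [ 0.  -0.4 -1.9]
t 33.31 pos [0.5307 0.1439 0.0909] w 59.5 F [ 0.5  0.2 -1.6]
```

View pics/side8z.png

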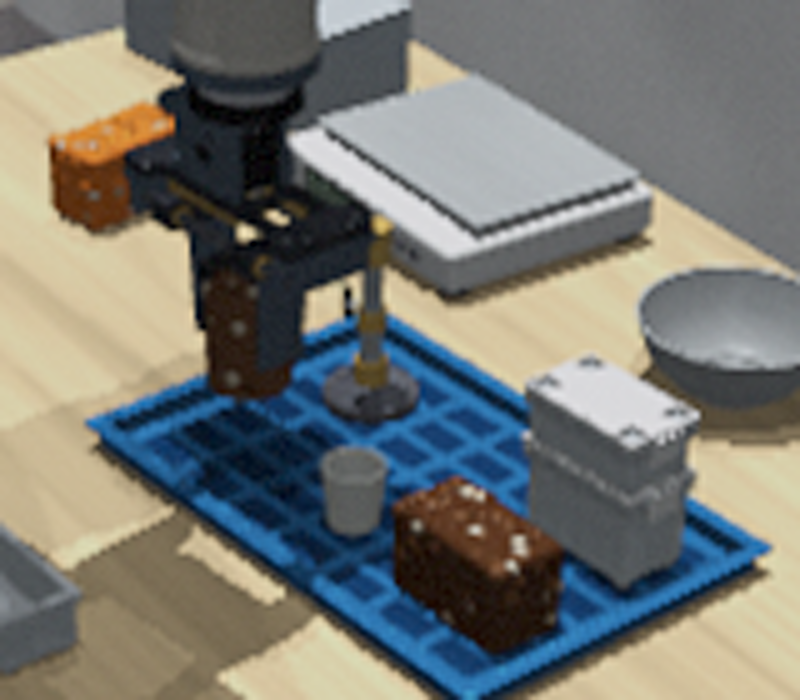

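```bash
python3 - <<'E'
from h import *
T=np.array([.6387,.1537])-ex*.109
ctrl.move_l([*T,.043],vel=.08); print(ctrl.move_l([*T,.032],vel=.02,contact_N=5)); st()
ctrl.command_gripper(.78); st(); ctrl.move_l([*T,.25],vel=.2)
g=(.3968,-.366)
ctrl.goto([*g,.25],R(-8.5)); st()
for n in("side","top"): cv2.imwrite(f"pics/{n}9.png",ctrl.read_camera(n))
t=cv2.imread("pics/top9.png"); zoom(t,(225,145,395,270),4.6,"pics/tray9.png")
E
```

```text
True
t 34.53 pos [0.5303 0.1438 0.035 ] w 59.5 F [0.3 0.2 3.6]
t 34.93 pos [0.5298 0.1438 0.0347] w 71.4 F [ 0.3  0.1 -0.1]
t 38.26 pos [ 0.3971 -0.3656  0.2499] w 70.9 F [ 0.4  0.2 -0.4]
```

View pics/tray9.png

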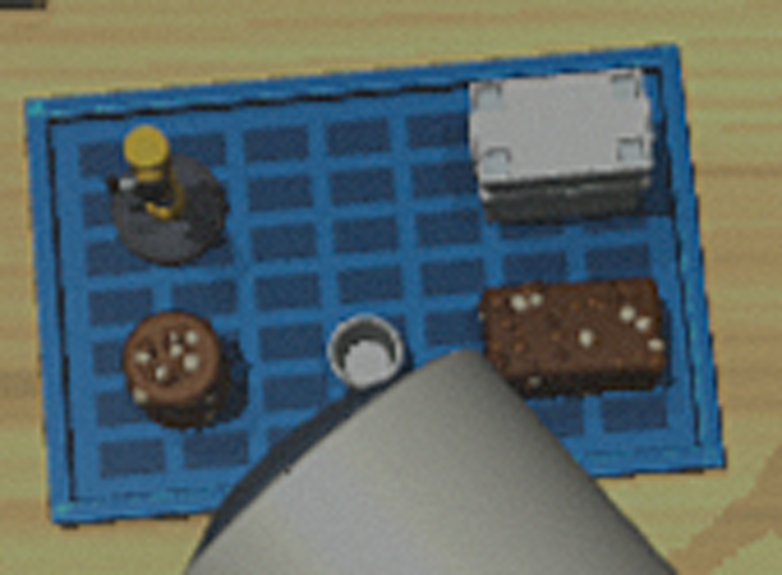

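View pics/side9.png

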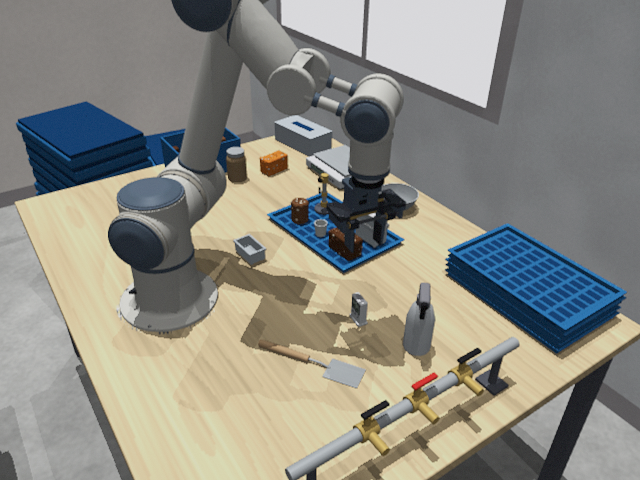

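The round block at (262,222) and the brick at about (350,216) are in place. The cup at (305,221) has not moved. Now the logger.

```bash
python3 - <<'E'
from h import *
g=(.3968,-.366)
ctrl.move_l([*g,.10],vel=.25); print(ctrl.move_l([*g,.036],vel=.08,contact_N=8)); st()
ctrl.command_gripper(0.0); st()
ctrl.move_l([*g,.30],vel=.25); st()
T=(np.array([.6602,-.0826])+np.array([.6387,.1537]))/2; print(T)
ctrl.goto([*T,.30],R(YAW)); ctrl.move_l([*T,.085],vel=.2); ctrl.sleep(.2); st()
im=ctrl.read_camera("side"); cv2.imwrite("pics/side10.png",im)
zoom(im,(250,130,410,270),5,"pics/side10z.png")
E
```

```text
False
t 40.06 pos [ 0.397  -0.3662  0.0364] w 70.9 F [ 0.7  0.1 -0.5]
t 40.87 pos [ 0.3968 -0.366   0.036 ] w 21.6 F [ 0.8  0.5 -0.4]
t 42.08 pos [ 0.3963 -0.3655  0.2988] w 22.1 F [-0.4 -0.6 -1.3]
[0.64945 0.03555]
t 45.23 pos [0.6499 0.0355 0.0859] w 21.6 F [ 0.4  0.4 -2.1]
```

View pics/side10z.png

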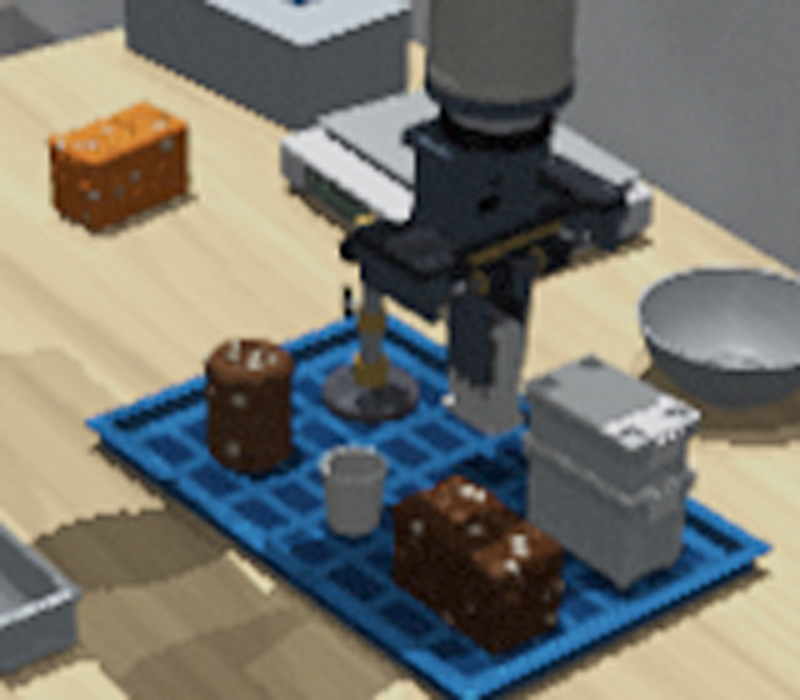

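```bash
python3 - <<'E'
from h import *
T=np.array([.64945,.03555])
ctrl.move_l([*T,.05],vel=.08); print(ctrl.move_l([*T,.039],vel=.02,contact_N=4)); st()
ctrl.command_gripper(.5); st(); ctrl.move_l([*T,.30],vel=.2)
ctrl.goto([.30,-.45,.30],R(-60)); st()
for n in("side","top"): cv2.imwrite(f"pics/{n}11.png",ctrl.read_camera(n))
t=cv2.imread("pics/top11.png"); zoom(t,(225,145,395,270),4.6,"pics/tray11.png")
s=cv2.imread("pics/side11.png"); zoom(s,(250,150,410,270),5,"pics/side11z.png")
E
```

```text
True
t 46.32 pos [0.6496 0.0355 0.0417] w 21.5 F [-0.2 -0.1  3.7]
t 46.88 pos [0.6492 0.0355 0.0414] w 45.2 F [ 0.2 -0.2  0.2]
t 50.46 pos [ 0.3007 -0.4497  0.3   ] w 45.2 F [-0.3 -0.4 -1.1]
```

View pics/tray11.png

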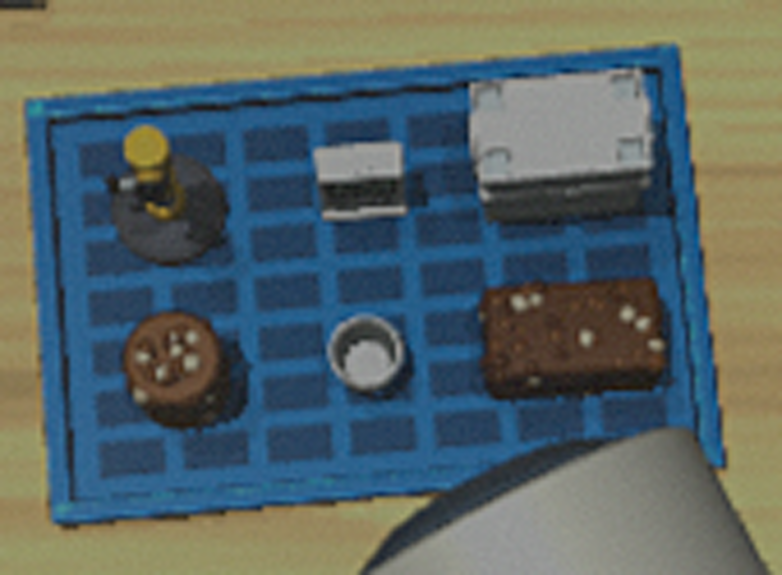

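View pics/side11z.png

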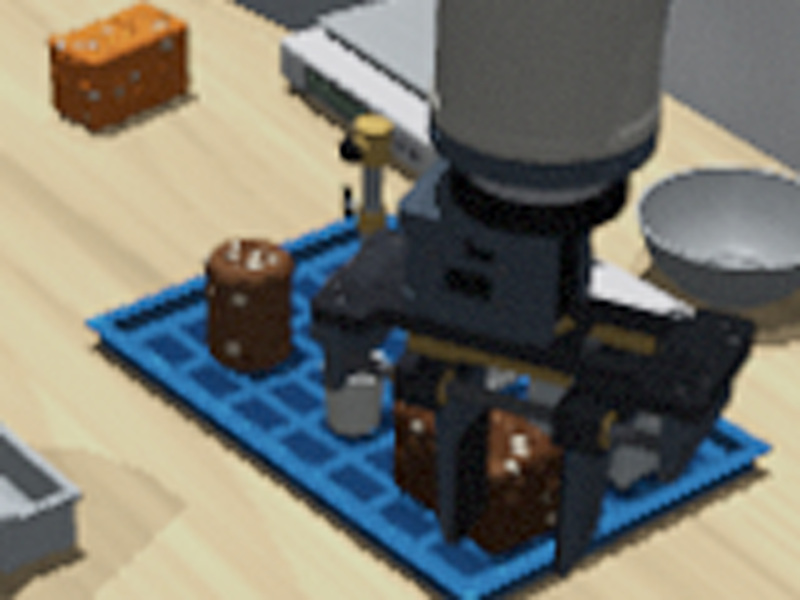

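```bash
python3 - <<'E'
from h import *
t=cv2.imread("pics/top11.png");h=cv2.cvtColor(t,cv2.COLOR_BGR2HSV)
def rel(c): d=np.asarray(c)/1000-np.array([.6599,-.0823]); return (d@ex*1000).round(1),(d@ey*1000).round(1)
m,k=blob(white(t),(345,170)); r=rect_w("top",k,.121);print("stack",r,rel(r[0]))
for v in(125,135,145):
  m,k=blob(white(t,60,v),(303,178)); r=rect_w("top",k,.084); print("logger",r,rel(r[0]),cv2.boundingRect(k))
for vt in(52,58,64):
  br=(h[...,0]<16)&(h[...,1]>60)&(h[...,2]>vt)&(h[...,2]<255)
  br=cv2.morphologyEx(br.astype(np.uint8),cv2.MORPH_CLOSE,np.ones((3,3)))
  m,k=blob(br,(345,212)); r=rect_w("top",k,.071); print("brick",r,rel(r[0]),cv2.boundingRect(k))
  m,k=blob(br,(261,219)); w=np.array([onz("top",p,.081)[:2] for p in cv2.convexHull(k)[:,0].astype(float)])*1000
  c,rr=cv2.minEnclosingCircle(w.astype(np.float32)); print("round",c,rr,rel(c))
print("mister",rel((638.5,153.8)))
(c,r)=cv2.minEnclosingCircle(blob(white(t,40,90),(303,220))[1]);print("cup",onz("top",c,.051))
E
```

```text
stack (array([659.7333374 , -81.58939362]), (103.87555694580078, 59.12362289428711), -84.56152153015137) (np.float64(-0.1), np.float64(0.7))
logger (array([648.6137085 ,  37.11566925]), (48.96562576293945, 19.733800888061523), -89.73734277486801) (np.float64(-0.4), np.float64(119.9)) (293, 176, 19, 8)
logger (array([648.81097412,  36.5642395 ]), (49.532615661621094, 19.361297607421875), -84.02095174789429) (np.float64(-0.3), np.float64(119.4)) (293, 176, 19, 8)
logger (array([647.89758301,  36.53657913]), (49.004940032958984, 17.105928421020508), -84.55575656890869) (np.float64(-1.2), np.float64(119.4)) (293, 176, 19, 8)
brick (array([548.89862061, -89.72453308]), (104.76250457763672, 58.13917922973633), -83.80050563812256) (np.float64(-111.2), np.float64(2.7)) (330, 206, 40, 23)
round (528.2301635742188, 143.7061767578125) 29.003280639648438 (np.float64(-110.6), np.float64(237.0))
brick (array([550.38848877, -89.2305603 ]), (103.51759338378906, 54.04969787597656), -84.93088579177856) (np.float64(-109.7), np.float64(3.0)) (330, 206, 39, 22)
round (528.6575317382812, 143.38587951660156) 28.497236251831055 (np.float64(-110.2), np.float64(236.7))
brick (array([550.77886963, -90.54452515]), (99.981689453125, 52.08779525756836), -86.38995695114136) (np.float64(-109.4), np.float64(1.7)) (331, 206, 38, 21)
round (529.4693603515625, 143.8563690185547) 27.83123016357422 (np.float64(-109.4), np.float64(237.0))
mister (np.float64(0.1), np.float64(237.1))
cup [0.54077098 0.03127359 0.051     ]
```

The top view agrees to within about 3 mm, and the cup's measured position is identical to before. One last unobstructed side view, then I hand in.

```bash
python3 - <<'E'
from h import *
ctrl.goto([.30,-.45,.45],R(-60)); ctrl.goto([.33,.30,.40],R(-18)); st()
for n in("side","top"): cv2.imwrite(f"pics/{n}12.png",ctrl.read_camera(n))
s=cv2.imread("pics/side12.png"); zoom(s,(250,150,410,270),5,"pics/side12z.png")
E
```

```text
t 53.87 pos [0.3304 0.2997 0.4   ] w 45.6 F [-0.4  0.2  0.5]
```

View pics/side12z.png

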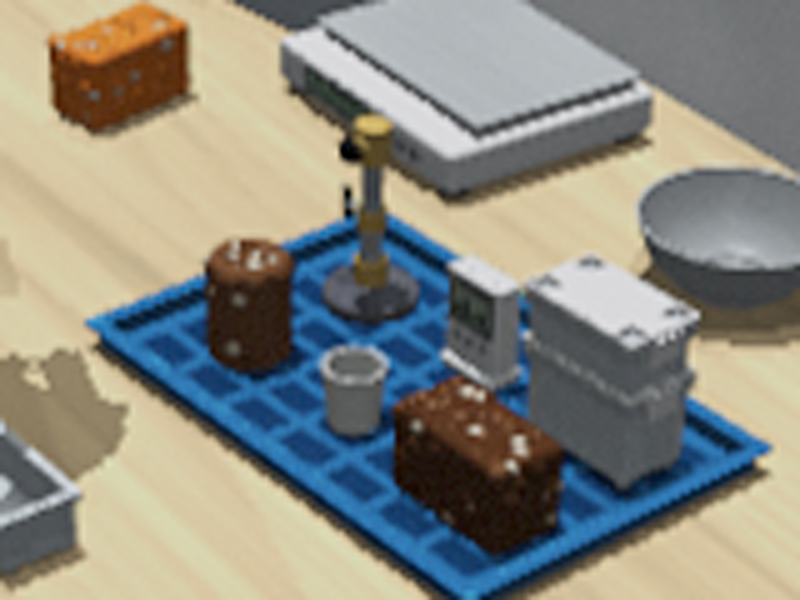

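View pics/side12.png

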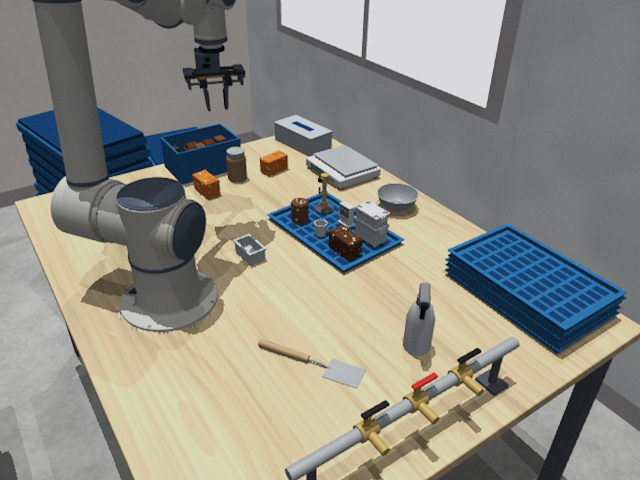

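Everything stands upright. The stack is seated at (372,222), the logger's display faces the front at (346,214), and the brick (345,242), round block (300,211), cup, jar and bottle are where they should be.

```bash
python3 -c "
from bench import ctrl
ctrl.sign_off(); print(ctrl.current_t())"
```

```text
the job is handed in; nothing more can be done
the job is handed in; nothing more can be done
```

I set out the mushroom trial in the order you gave and handed it in at about 54 s on the robot's clock. Everything is upright and released, with the arm raised clear of the tray.

| Item | Last check (top camera) | Target |
|---|---|---|
| Shallow tub | seated: contact at TCP height 93.9 mm | 94 mm |
| Brick | 109–111 mm in front of the tubs' centre, about 2–3 mm to the left of it | 109 mm, straight in front |
| Round block | 109–111 mm in front of the mister, side offset under 1 mm | 109 mm, straight in front |
| Logger | about 119.5 mm from the tubs, within about 1 mm of their line, display to the front | about 118.5 mm (midway) |

- **Bystanders:** the cup measured at exactly the same spot before and after. The spray bottle and jar look unmoved in the pictures, but I did not measure them.
- **Disagreements:** the yaw readings for the brick and logger changed with the colour threshold. The brick read 3.6–6.2° and the logger 0.3–6.0°, against the tray's 5.2°. The 0.3° is a lone outlier; the other two logger readings were 5.4° and 6.0°. I put this down to pixel noise, since the gripper held both at 5.2° when it let go.

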